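Build the seed-grading sieve stack on the shaker

TASK

Set up the seed sieves on the shaker for grading: on the catch pan that is clamped to it put the finest-meshed sieve first, then the medium one, then the coarsest, and the lid with the knob on top. Lower each piece so that its tapered skirt slips squarely into the rim beneath and its shoulder rests on that rim, and let go without pressing hard, because forced skirts jam. Leave the covered dish, the film tub and the vial standing where they are.

Things in the scene. Friction and masses are not known exactly. Their poses are not given: they have to be found in the camera images.
- fine_sieve_center (a point): Round brass sieve, 60 mm outer diameter, 38 mm tall, 2 mm wall, open on top (56 mm inside). Its upper 28 mm is straight; below the shoulder a tapered skirt 10 mm deep (53 to 46 mm diameter) on which it stands. The finest: wire cloth so close (2 mm) that it looks almost solid grey. Point: on the axis, 19 mm above the foot, 9 mm above the shoulder; z up. Loose, 0.12 kg.
- medium_sieve_center (a point): Round brass sieve, 60 mm outer diameter, 38 mm tall, 2 mm wall, open on top (56 mm inside). Its upper 28 mm is straight; below the shoulder a tapered skirt 10 mm deep (53 to 46 mm diameter) on which it stands. The medium one: an even grid of seven wires each way, 7 mm apart. Point: on the axis, 19 mm above the foot, 9 mm above the shoulder; z up. Loose, 0.12 kg.
- coarse_sieve_center (a point): Round brass sieve, 60 mm outer diameter, 38 mm tall, 2 mm wall, open on top (56 mm inside). Its upper 28 mm is straight; below the shoulder a tapered skirt 10 mm deep (53 to 46 mm diameter) on which it stands. The coarsest: only a few thick wires each way, 13.5 mm apart. Point: on the axis, 19 mm above the foot, 9 mm above the shoulder; z up. Loose, 0.12 kg.
- lid_knob (a point): Lid: closed brass disc, 60 mm diameter, 4 mm thick, with a tapered skirt like the sieves' below (10 mm deep, 53 to 46 mm) on which it stands, and a black upright round knob to grasp (22 mm diameter, 22 mm tall, on a thin 12 mm neck). 48 mm tall. Point: centre of the knob, 37 mm above the foot, 27 mm above the shoulder under the disc; z up. Loose, 0.11 kg.
- pan_rim (a point): Centre of the rim of the catch pan (brass cup, 60 mm outside, 56 mm inside, 23 mm deep), 86 mm above the table, fixed on the shaker: grey box 110x110x46 mm, knob and switch in front. A sieve seated in it has its centre 9 mm above this point; each next sieve sits 28 mm higher, the lid's knob 46 mm over the last. Play of a skirt: 1.5 mm all round seated, 5 mm on entering.
- petri_center (a point): Centre of a flat covered petri dish, 61 mm in diameter and 15 mm high; a loose bystander to be left alone.
- film_tub_center (a point): Centre of a black film tub with a grey cap, 34 mm in diameter and 50 mm high; a loose bystander to be left alone.
- vial_center (a point): Centre of a small specimen vial with a white screw cap, 23 mm in diameter and 62 mm high; a loose bystander to be left alone.
Not all that is in view belongs to the job. Leave any green look-alike of the part that bears medium_sieve_center alone. Leave any purple look-alike of the part that bears lid_knob alone.

How it is judged (in metres and radians):
On the way, in this order (a step that is already met when the one before it is completed fails the run):
1. the finest sieve is seated in the catch pan and released (horizontal distance between fine_sieve_center and pan_rim below 0.005 m and z of fine_sieve_center in the frame of pan_rim between 0.006 and 0.012 m and angle between fine_sieve_center's own z axis and vertical below 0.06 rad and contact force between the fingers and fine_sieve below 0.1 N), for 0.2 s.
2. the medium sieve is seated on the finest and released (horizontal distance between fine_sieve_center and pan_rim below 0.005 m and z of fine_sieve_center in the frame of pan_rim between 0.006 and 0.012 m and angle between each of fine_sieve_center, medium_sieve_center's own z axis and vertical below 0.06 rad and horizontal distance between medium_sieve_center and fine_sieve_center below 0.005 m and z of medium_sieve_center in the frame of fine_sieve_center between 0.025 and 0.031 m and contact force between the fingers and medium_sieve below 0.1 N), for 0.2 s.
3. the coarsest sieve is seated on the medium and released (horizontal distance between fine_sieve_center and pan_rim below 0.005 m and z of fine_sieve_center in the frame of pan_rim between 0.006 and 0.012 m and angle between each of fine_sieve_center, medium_sieve_center, coarse_sieve_center's own z axis and vertical below 0.06 rad and horizontal distance between medium_sieve_center and fine_sieve_center below 0.005 m and z of medium_sieve_center in the frame of fine_sieve_center between 0.025 and 0.031 m and horizontal distance between coarse_sieve_center and medium_sieve_center below 0.005 m and z of coarse_sieve_center in the frame of medium_sieve_center between 0.025 and 0.031 m and contact force between the fingers and coarse_sieve below 0.1 N), for 0.2 s.
At the end, for the whole second after the job is handed in: Upward on the shaker's catch pan stand the finest sieve, the medium, the coarsest and the lid, each seated in the rim below (centred within 5 mm of the piece below, within 3 mm of its seated height, upright within 0.06 rad), released and at rest (horizontal distance between fine_sieve_center and pan_rim below 0.005 m and z of fine_sieve_center in the frame of pan_rim between 0.006 and 0.012 m and angle between each of fine_sieve_center, medium_sieve_center, coarse_sieve_center, lid_knob's own z axis and vertical below 0.06 rad and horizontal distance between medium_sieve_center and fine_sieve_center below 0.005 m and z of medium_sieve_center in the frame of fine_sieve_center between 0.025 and 0.031 m and horizontal distance between coarse_sieve_center and medium_sieve_center below 0.005 m and z of coarse_sieve_center in the frame of medium_sieve_center between 0.025 and 0.031 m and horizontal distance between lid_knob and coarse_sieve_center below 0.005 m and z of lid_knob in the frame of coarse_sieve_center between 0.043 and 0.049 m and linear speed of each of fine_sieve, medium_sieve, coarse_sieve, lid below 0.02 m/s); the robot touches nothing.
It fails at once if the stack or shaker is pressed or struck hard (over 80 N over all contacts) (contact force between shaker and anything else above 80 N).
It fails at once if the covered dish, film tub or vial is shifted more than 25 mm or knocked over (distance of any of petri_center, film_tub_center, vial_center from where it was at the start of the episode above 0.025 m or angle between any of petri_center, film_tub_center, vial_center's own z axis and vertical above 0.5 rad).
It also fails if it takes over 93 s, if anything falls off the work surface, if the arm or the gripper's body presses on something with over 40 N, if the wrist force passes 120 N, or if a joint passes its speed limit or range.

ROBOT

A 7-joint arm with a two-finger parallel gripper is mounted at the origin on the work surface; the furniture and walls round the work are solid. World frame = base frame: x ahead of the robot, y to its left, z up, the work surface at z = 0. Lengths are in mm, angles in rad, forces in N, time in s.
With the tool pointing down it reaches from about 350 to 900 mm from the base axis. Payload 19.9 kg.
Tool frame: the origin (TCP) lies between the finger pads; the fingertips stand 8 mm ahead of it and the grasp point (between the pads) lies 11 mm behind it; z points along the fingers, x is the direction in which the jaws open and shut, and the axes are right-handed (so a half turn about z gives the same grasp; the last joint's range is limited). The gripper opens to 85 mm and grips with 20 to 120 N. Pads are 22 mm wide; open, the fingers measure 114 mm over their backs; the gripper's body (76 mm by 85 mm) begins 54 mm behind the grasp point. The pads swing forward as they close: fully open they stand 13 mm farther back than shut.
Start: joints at [1.067, 0.417, -0.01, 1.614, 0.005, 1.111, -0.053], TCP at [278.468, -559.516, 239.26] pointing down, gripper open.
Joint ranges: [-2.81, 2.81], [-0.39, 2.02], [-1.27, 1.25], [0.06, 2.57], [-1.19, 4.33], [0.19, 2], [-2.82, 2.82]. Speed limits (rad/s): [1.89, 1.89, 2.39, 2.39, 3.01, 3.01, 3.01].

INTERFACE

Orientations are given as [roll, pitch, yaw] about the fixed x, y, z axes, in that order (R = Rz(yaw) Ry(pitch) Rx(roll)).
In Python, from station import * gives the robot as it stands.
- The arm moves only by the shell command python3 -m pendant 'ROWS' [OPENING] [FORCE]. ROWS is a JSON object of lists of equal length, an entry for each row: "linear": the shift along the tool's x, y, z in units of 40 mm (1.0 is 40 mm), a list of three; "twist": the turn about the tool's z in rad. In form: {"linear": [[dx, dy, dz], ...], "twist": [twist, ...]}. A call has 1 to 8 rows; each row is the pose to reach, as a shift and turn from the pose commanded when the call began, along the tool's axes at that moment; what a row does not reach only later rows make up. A row lasts 1/8 s, in which the tool goes at most 62.5 mm and 10.7 degrees, less where a joint would pass 70% of its speed; a pose out of reach is approached as far as the arm can. A call with a gripper value outside its range is refused whole. OPENING is the finger opening in mm, from 0 to 85.4, set as the call begins (- or left out, the last holds). The fingers move at their own pace and stop on an object; FORCE is the grip in N (left out, the last holds). Time passes only in rows, so rows that repeat a pose let the fingers close. It gives the time, the measured TCP pose, the force and the opening at its end, in the units of the state.
- observe(): the state, without advancing time (a new reading comes with each control period).
- camera(name): name is "side" or "top" or "wrist"; returns a dict with "frame" (480x640x3 uint8, blue, green, red), "depth" (480x640 float32, mm along the optical axis (not along the pixel's ray), 0 where there is no reading), "fov_y" (degrees; the focal length in pixels is half the picture's height over the tangent of half this angle, whatever the lens; pixels are square), "cx", "cy" (the principal point, pixels), "R" (3x3) and "t" (3): a world point X has camera coordinates R X + t; the wrist camera has in their place "T_tool_cam" (4x4, takes a point from camera to tool coordinates, whose origin is the TCP and whose axes are the tool frame's). Camera axes: x right, y down, z forward; pixel columns grow to the right and rows downward; lengths in mm; the calibration is good to about 2 mm. The wrist camera is an equidistant fisheye: a pixel r from the principal point sees the ray r / f radians off the axis. A picture is of the moment at which its call begins: read the wrist's pose just before it.
- sign_off(): hands the job in, once; it reports no verdict.
The state is a dict: "time_s": time; "qpos": joint angles; "qvel": joint speeds; "tau": joint torques, N m; "tcp_pos": TCP position; "tool_rot": TCP orientation; "contact_force": force on the tool from outside, world axes, zero at the start; "torque": the same for the moment, N m; "gripper_width": finger opening in mm.
Only numpy, scipy, OpenCV 4.12 (cv2) and the standard library are available. Lean on these libraries where they do the work, as an engineer would, in place of code of your own. Each camera call takes 0.05 s, during which the arm holds its last target.

## Working session

There is one attempt and no reset: what is moved stays moved. The work goes in short steps, Python scripts to look and compute and a shell command to move; the robot and the scene stay as the last step left them, time stands still between calls to the robot, and variables do not carry over. Pictures are saved under pics/ and viewed, and the job is handed in when it is done.

```bash
ls; mkdir -p pics
python3 - <<'E'
from station import *
import cv2
s=observe(); print(s)
for n in ["side","top","wrist"]:
    c=camera(n); cv2.imwrite(f"pics/{n}0.png",c["frame"])
    print(n,{k:v for k,v in c.items() if k not in("frame","depth")})
    import numpy as np; np.save(f"{n}0.npy",c["depth"])
E
```

```text
pics
{'time_s': 0.0, 'qpos': array([ 1.06751407,  0.41800893, -0.01033949,  1.61416727,  0.00468488,
        1.1107087 , -0.05301227]), 'qvel': array([ 0.00242974, -0.00080235, -0.00076166, -0.00086953,  0.00018166,
        0.00093181, -0.00094001]), 'tau': array([ 1.61194770e-03, -8.64469671e+01,  6.78394195e-01, -4.34901094e+01,
        1.90227886e-02,  7.32477318e-03,  2.66000291e-05]), 'tcp_pos': array([ 278.32747712, -559.22566938,  238.64118185]), 'tool_rot': array([ 3.14152755e+00,  1.26636773e-03, -1.10899153e+00]), 'contact_force': array([ 0.16696283,  1.10215702, -0.72157774]), 'torque': array([-0.06170221,  0.02513724,  0.04303734]), 'gripper_width': 85.30536739317989}
side {'fov_y': 46.909651588926415, 'cx': 318.63550774278195, 'cy': 240.7503025576943, 'R': array([[-0.84434135, -0.53577494, -0.00573539],
       [-0.19940635,  0.32414886, -0.92475112],
       [ 0.4973176 , -0.77966193, -0.38052921]]), 't': array([377.02539557, 195.5812753 , 958.50885071])}
top {'fov_y': 44.679950682581875, 'cx': 317.01968645080865, 'cy': 233.9482918135995, 'R': array([[-0.00318594, -0.99988919, -0.01454144],
       [-0.99690833,  0.00431741, -0.07845466],
       [ 0.07850875,  0.01424653, -0.99681162]]), 't': array([ -23.5945127 ,  476.62583985, 1460.33059557])}
wrist {'fov_y': 65.70646984690485, 'cx': 318.5881049083365, 'cy': 237.01798720371173, 'T_tool_cam': array([[ 9.99999814e-01,  4.93406959e-05,  6.08588901e-04,
         6.71126289e-01],
       [-2.35343600e-04,  9.50862464e-01,  3.09613501e-01,
        -7.93926198e+01],
       [-5.63407796e-04, -3.09613586e-01,  9.50862298e-01,
        -1.33874752e+02],
       [ 0.00000000e+00,  0.00000000e+00,  0.00000000e+00,
         1.00000000e+00]])}
```

View pics/top0.png

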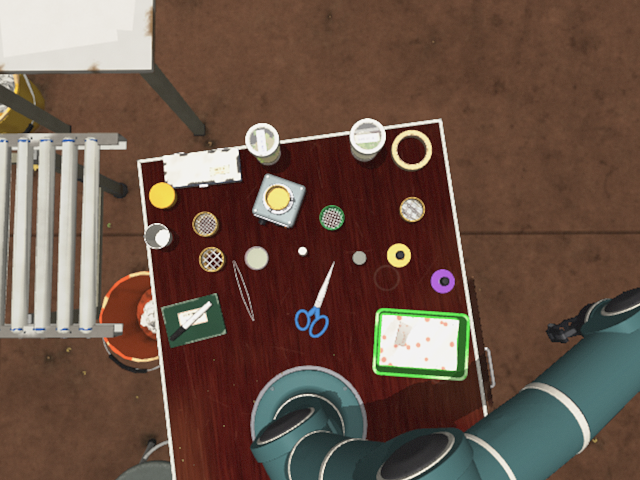

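View pics/side0.png

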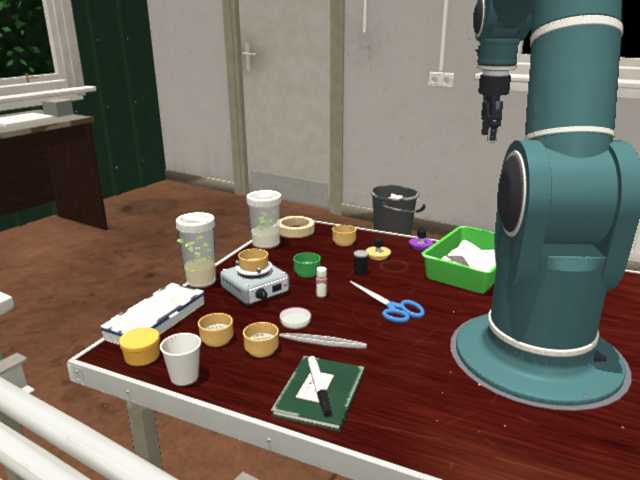

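Run:
```python
import cv2,numpy as np
im=cv2.imread("pics/top0.png")
def c(u,v,r=22): return cv2.resize(im[v-r:v+r,u-r:u+r],(264,264),interpolation=cv2.INTER_CUBIC)
a=np.hstack([c(205,223),c(211,260),c(412,209)]);b=np.hstack([c(399,255),c(278,199,30),c(257,258)])
cv2.imwrite("pics/z0.png",np.vstack([a,b]))
```

```text
(no output)
```

View pics/z0.png

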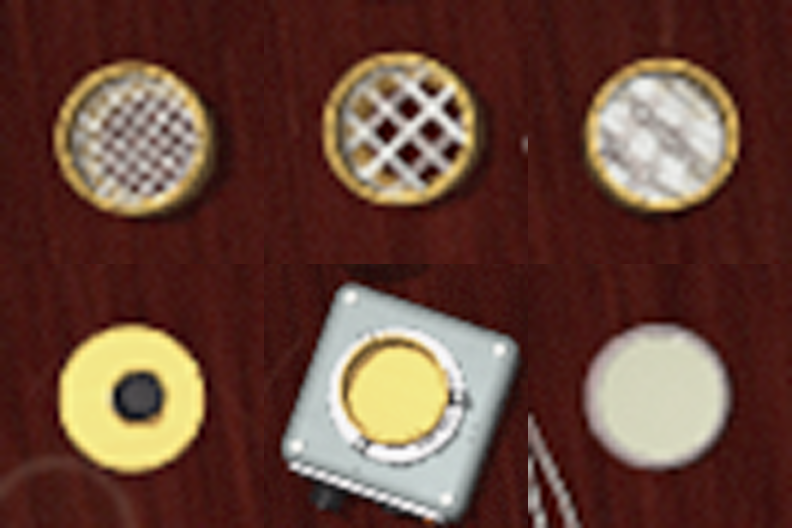

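```bash
cat > h.py <<'E'
from station import *
import cv2,numpy as np
def topray(c,u,v,z):
    f=240/np.tan(np.radians(c["fov_y"]/2))
    d=np.array([(u-c["cx"])/f,(v-c["cy"])/f,1.]);R=c["R"];t=c["t"]
    o=-R.T@t; w=R.T@d; k=(z-o[2])/w[2]; return o+k*w
def wristray(c,s,u,v,z):
    from scipy.spatial.transform import Rotation as Ro
    f=240/np.tan(np.radians(c["fov_y"]/2))
    du,dv=u-c["cx"],v-c["cy"];r=np.hypot(du,dv);a=r/f
    d=np.array([np.sin(a)*du/max(r,1e-9),np.sin(a)*dv/max(r,1e-9),np.cos(a)])
    T=c["T_tool_cam"];Rw=Ro.from_euler("xyz",s["tool_rot"]).as_matrix()
    o=Rw@T[:3,3]+s["tcp_pos"]; w=Rw@T[:3,:3]@d; k=(z-o[2])/w[2]; return o+k*w
def wristproj(c,s,X):
    from scipy.spatial.transform import Rotation as Ro
    f=240/np.tan(np.radians(c["fov_y"]/2));T=c["T_tool_cam"]
    Rw=Ro.from_euler("xyz",s["tool_rot"]).as_matrix()
    p=T[:3,:3].T@(Rw.T@(np.array(X,float)-s["tcp_pos"])-T[:3,3])
    a=np.arctan2(np.hypot(p[0],p[1]),p[2]);h=max(np.hypot(p[0],p[1]),1e-9)
    return c["cx"]+f*a*p[0]/h, c["cy"]+f*a*p[1]/h
def toolmove(s,target):
    from scipy.spatial.transform import Rotation as Ro
    Rw=Ro.from_euler("xyz",s["tool_rot"]).as_matrix()
    return Rw.T@(np.array(target,float)-s["tcp_pos"])/40
E
python3 - <<'E'
from h import *
c=camera("top");hsv=cv2.cvtColor(c["frame"],cv2.COLOR_BGR2HSV)
m=cv2.inRange(hsv,(12,80,90),(35,255,255))
for n,u,v,z in [("med",205,223,38),("coarse",211,260,38),("fine",412,209,38),("lid",399,255,14),("pan",278,199,86)]:
    r=22; s=m[v-r:v+r,u-r:u+r]
    p=np.argwhere(s)[:,::-1]+[u-r,v-r]
    h=cv2.convexHull(p.astype(np.float32)); (cx,cy),R=cv2.minEnclosingCircle(h)
    X=topray(c,cx,cy,z); Y=topray(c,cx+R,cy,z)
    print(n,cx,cy,R,X.round(1),np.linalg.norm(X-Y).round(1), np.hypot(*X[:2]).round())
for n,u,v,z in [("vial",302.5,251,62),("tub",359.5,257.5,50),("petri",257,258,15),("green",331,218,38),("panest",278,198.5,86)]: print(n,topray(c,u,v,z).round(1))
E
```

```text
med 204.5 223.59091186523438 12.95664119720459 [502.3 256.6  38. ] 32.6 564.0
coarse 211.0 259.0 13.038504600524902 [413.4 239.3  38. ] 32.6 478.0
fine 411.8043518066406 209.0 12.959700584411621 [ 536.6 -263.    38. ] 32.3 598.0
lid 398.3771057128906 255.04190063476562 12.540924072265625 [ 422.5 -230.8   14. ] 31.6 481.0
pan 277.1949157714844 197.22882080078125 12.505922317504883 [561.2  70.2  86. ] 30.4 566.0
vial [431.3   9.7  62. ]
tub [ 415.3 -130.5   50. ]
petri [416.3 127.   15. ]
green [514.9 -60.8  38. ]
panest [558.1  68.2  86. ]
```

Run:
```python
from h import *
s=observe(); print(toolmove(s,[537,-263,150]).round(2))
c=camera("top");f=240/np.tan(np.radians(c["fov_y"]/2))
for u,v in [(262,132),(368,130),(262,150),(415,140),(175,165)]:
    Z=c["depth"][v,u]; p=np.array([(u-c["cx"])/f*Z,(v-c["cy"])/f*Z,Z]); print(u,v,(c["R"].T@(p-c["t"])).round())
```

```text
[-3.75 -9.09  2.22]
262 132 [705. 100. 156.]
368 130 [ 715. -149.  130.]
262 150 [663. 101. 150.]
415 140 [ 720. -279.    4.]
175 165 [654. 336.  26.]
```

```bash
python3 -m pendant '{"linear":[[-0.5,-1.2,0.2],[-1,-2.4,0.4],[-1.5,-3.6,0.8],[-2,-4.8,1.1],[-2.5,-6,1.4],[-3,-7.3,1.7],[-3.4,-8.3,2],[-3.75,-9.1,2.2]],"twist":[0,0,0,0,0,0,0,0]}' 85; python3 -m pendant '{"linear":[[0,0,0],[0,0,0]],"twist":[0,0]}'
python3 - <<'E'
from h import *
s=observe();c=camera("wrist");cv2.imwrite("pics/w1.png",c["frame"]);print(s["tcp_pos"],s["tool_rot"],s["contact_force"])
for dz in (0,38):print(wristproj(c,s,[537,-263,dz]))
E
```

```text
time_s: 1.25
tcp_pos: [538.5, -261.3, 150.6]
tool_rot: [3.141, 0.001, -1.108]
contact_force: [0.2, -0.9, 0.2]
gripper_width: 84.9
time_s: 1.5
tcp_pos: [537.1, -263.7, 151.3]
tool_rot: [3.141, -0.0, -1.11]
contact_force: [-0.0, -0.6, 0.8]
gripper_width: 85.2
[ 537.09287122 -263.69231522  151.2622989 ] [ 3.14111553e+00 -3.77593144e-05 -1.10953910e+00] [-0.00722032 -0.6357242   0.7901664 ]
(np.float64(316.6828603735707), np.float64(220.59460602862444))
(np.float64(316.4489437915467), np.float64(235.17121109801923))
```

View pics/w1.png

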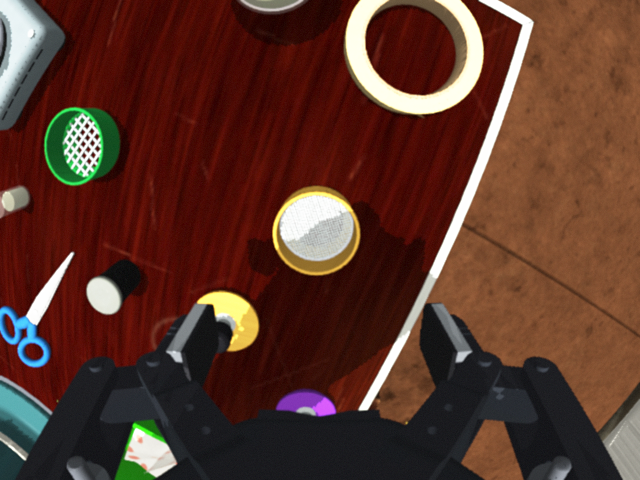

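```bash
cat >> h.py <<'E'
def cloud(c,s):
    from scipy.spatial.transform import Rotation as Ro
    f=240/np.tan(np.radians(c["fov_y"]/2))
    v,u=np.mgrid[0:480,0:640].astype(float);du=u-c["cx"];dv=v-c["cy"];r=np.maximum(np.hypot(du,dv),1e-9);t=np.tan(r/f)
    Z=c["depth"].astype(float);P=np.stack([t*du/r*Z,t*dv/r*Z,Z],-1)
    T=c["T_tool_cam"];Rw=Ro.from_euler("xyz",s["tool_rot"]).as_matrix()
    W=(P@T[:3,:3].T+T[:3,3])@Rw.T+s["tcp_pos"]; W[Z<=0]=np.nan; return W
def circfit(xy):
    A=np.c_[2*xy,np.ones(len(xy))];x=np.linalg.lstsq(A,(xy**2).sum(1),rcond=None)[0]
    return x[:2],np.sqrt(x[2]+x[:2]@x[:2])
def rimfit(c,s,z0,xy,R=60,tol=4):
    """centre of rim at height z0 near xy from depth"""
    W=cloud(c,s);g=(abs(W[...,2]-z0)<tol)&(np.hypot(W[...,0]-xy[0],W[...,1]-xy[1])<45)
    p=W[g][:,:2]; c0,r=circfit(p)
    for _ in range(3):
        d=np.hypot(*(p-c0).T);p=p[abs(d-r)<4];c0,r=circfit(p)
    return c0.round(1),round(r,2),len(p),np.median(W[g][:,2]).round(1),g
E
python3 - <<'E'
from h import *
s=observe();c=camera("wrist")
*o,g=rimfit(c,s,38,[537,-263]);print(o)
hsv=cv2.cvtColor(c["frame"],cv2.COLOR_BGR2HSV);m=cv2.inRange(hsv,(12,80,60),(35,255,255))[180:282,265:370]
# outer contour upper half
p=cv2.convexHull(np.argwhere(m)[:,::-1].astype(np.int32)+[265,180])[:,0].astype(float)
p=p[p[:,1]<228]
X=np.array([wristray(c,s,u,v,38)[:2] for u,v in p]);print(circfit(X),len(X))
E
```

```text
[array([ 537.1, -262.5]), np.float64(29.1), 1090, np.float64(36.9)]
(array([ 541.74264091, -260.32193143]), np.float64(29.566241720938095)) 21
```

```bash
cat >> h.py <<'E'
def overlay(c,s,circs,fn,box,k=4):
    u0,v0,u1,v1=box; im=cv2.resize(c["frame"][v0:v1,u0:u1],None,fx=k,fy=k,interpolation=cv2.INTER_CUBIC)
    for (x,y,z,r),col in circs:
        p=[wristproj(c,s,[x+r*np.cos(a),y+r*np.sin(a),z]) for a in np.linspace(0,6.283,90)]
        p=((np.array(p)-[u0,v0]+.5)*k).astype(np.int32);cv2.polylines(im,[p],True,col,1)
    cv2.imwrite(fn,im)
E
python3 - <<'E'
from h import *
s=observe();c=camera("wrist")
overlay(c,s,[((537.1,-262.5,38,30),(255,0,0)),((537.1,-262.5,38,28),(255,0,255)),((537.1,-262.5,10,30),(0,255,0))],"pics/o1.png",(250,165,385,300))
E
```

```text
(no output)
```

View pics/o1.png

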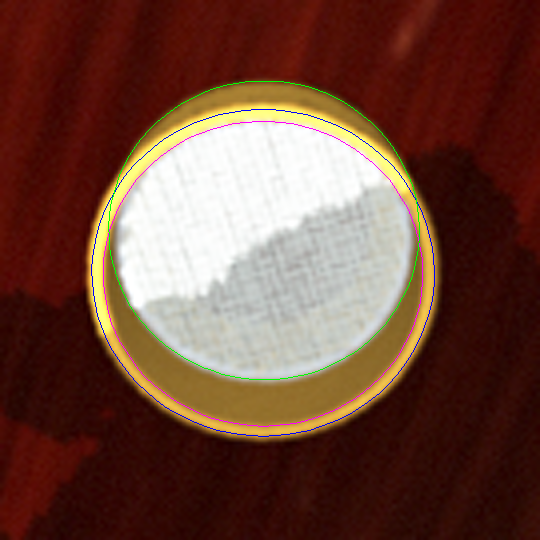

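Run:
```python
from h import *
s=observe(); print(s["tcp_pos"],toolmove(s,[537.1,-262.5,20]).round(3))
```

```text
[ 536.93858638 -264.16685628  151.53113341] [-0.037 -0.023  3.288]
```

```bash
python3 -m pendant '{"linear":[[-0.02,0,0.5],[-0.02,0,1.2],[-0.02,0,1.9],[-0.02,0,2.5],[-0.02,0,2.9],[-0.02,0,3.15],[-0.02,0,3.28],[-0.02,0,3.28]],"twist":[0,0,0,0,0,0,0,0]}' 85
python3 -m pendant '{"linear":[[0,0,0],[0,0,0],[0,0,0],[0,0,0],[0,0,0]],"twist":[0,0,0,0,0]}' 50 30
python3 - <<'E'
from h import *
s=observe();c=camera("wrist");cv2.imwrite("pics/w2.png",c["frame"]);print(s["tcp_pos"],s["tool_rot"],s["contact_force"],s["gripper_width"])
E
```

```text
time_s: 2.65
tcp_pos: [537.3, -262.4, 20.2]
tool_rot: [-3.141, -0.0, -1.109]
contact_force: [-0.4, -0.3, -0.2]
gripper_width: 85.4
time_s: 3.28
tcp_pos: [537.5, -262.5, 20.9]
tool_rot: [-3.141, -0.001, -1.109]
contact_force: [-2.6, 1.6, 8.4]
gripper_width: 60.8
[ 537.45481939 -262.4990296    20.94440534] [-3.14112416e+00 -6.83656164e-04 -1.10908411e+00] [-2.63210279  1.60756353  8.36063056] 60.78463836113892
```

View pics/w2.png

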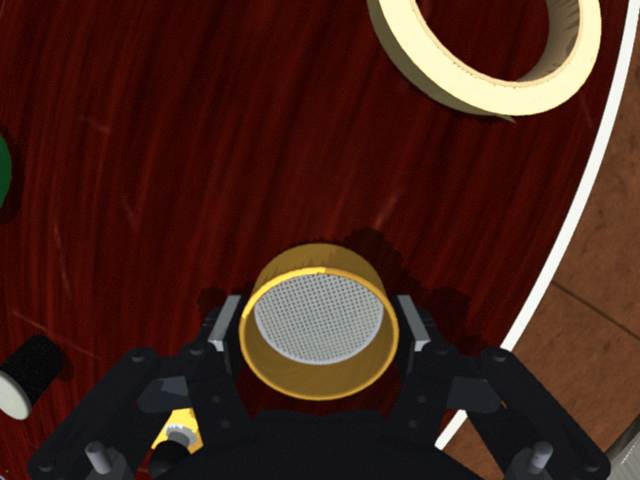

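```bash
python3 -m pendant '{"linear":[[0,0,-0.3],[0,0,-0.9],[0,0,-1.8],[0,0,-2.8],[0,0,-3.6],[0,0,-4.1],[0,0,-4.25],[0,0,-4.25]],"twist":[0,0,0,0,0,0,0,0]}'
python3 - <<'E'
from h import *
s=observe(); print(s["tcp_pos"],s["contact_force"],s["gripper_width"],toolmove(s,[470,24,190]).round(3))
E
```

```text
time_s: 4.32
tcp_pos: [537.0, -262.3, 190.1]
tool_rot: [-3.142, -0.0, -1.109]
contact_force: [0.8, 0.6, -1.2]
gripper_width: 60.3
[ 537.0483671  -262.26195912  190.07821271] [ 0.7944745   0.62483897 -1.1786656 ] 60.340037979547354 [-7.154e+00 -1.688e+00  2.000e-03]
```

```bash
python3 -m pendant '{"linear":[[-0.5,-0.1,0],[-1.5,-0.3,0],[-2.7,-0.6,0],[-4,-0.9,0],[-5.2,-1.2,0],[-6.2,-1.5,0],[-6.9,-1.6,0],[-7.15,-1.7,0]],"twist":[0,0,0,0,0,0,0,0]}'
python3 -m pendant '{"linear":[[0,0,0],[0,0,0]],"twist":[0,0]}'
python3 - <<'E'
from h import *
s=observe();c=camera("wrist");cv2.imwrite("pics/w3.png",c["frame"]);print(s["tcp_pos"],s["tool_rot"],s["contact_force"],s["gripper_width"])
*o,g=rimfit(c,s,86,[560,69]);print(o)
x,y=o[0];overlay(c,s,[((x,y,86,30),(255,0,0)),((x,y,86,28),(255,0,255))],"pics/o3.png",(220,60,420,210))
E
```

```text
time_s: 5.32
tcp_pos: [469.4, 25.9, 189.6]
tool_rot: [3.141, 0.001, -1.106]
contact_force: [0.4, -0.3, -1.5]
gripper_width: 60.5
time_s: 5.58
tcp_pos: [470.7, 23.1, 189.8]
tool_rot: [3.141, 0.0, -1.11]
contact_force: [-0.5, 0.2, -1.9]
gripper_width: 60.5
[470.65318463  23.07535595 189.83910903] [ 3.14112838e+00  1.09288453e-04 -1.11022482e+00] [-0.4686723   0.22858238 -1.92244668] 60.496001981183774
[array([561.9,  72.2]), np.float64(29.11), 1274, np.float64(84.9)]
```

View pics/w3.png

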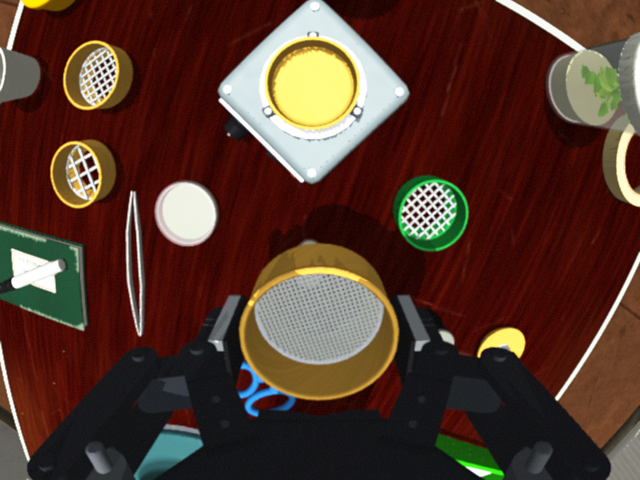

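View pics/o3.png

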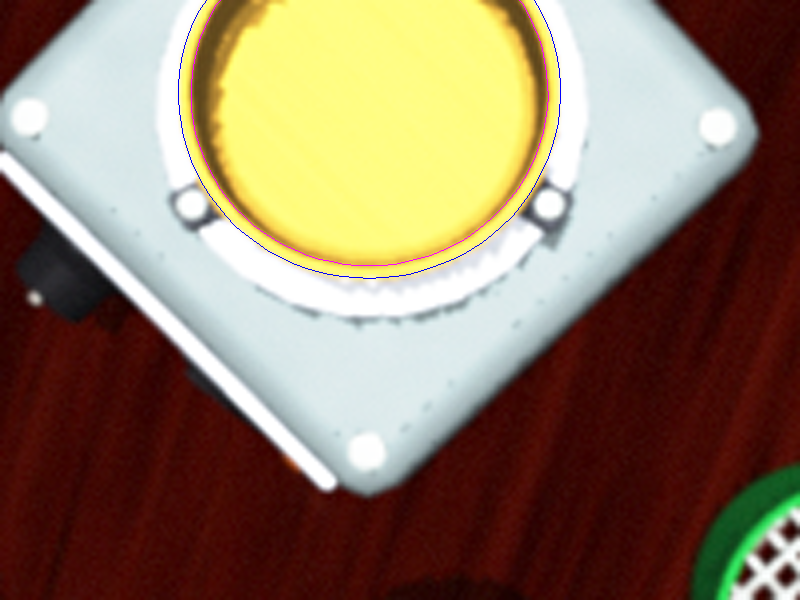

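```bash
cat >> h.py <<'E'
R0=np.array([[np.cos(-1.109),np.sin(-1.109),0],[np.sin(-1.109),-np.cos(-1.109),0],[0,0,-1.]])
START=np.array([278.468,-559.516,239.26])
def cmd(shifts): return START+40*R0@np.sum(np.array(shifts),0)
def step(cur,tgt): return (R0.T@(np.array(tgt)-cur)/40).round(3)
E
python3 - <<'E'
from h import *
cur=cmd([[-3.75,-9.1,2.2],[-.02,0,3.28],[0,0,-4.25],[-7.15,-1.7,0]]);print(cur)
s=observe();c=camera("wrist");print(s["tcp_pos"])
W=cloud(c,s);
for z in (205,206,207,208,209):
  *o,g=rimfit(c,s,z,cur[:2],tol=1.2);print(z,o)
x,y=cur[:2];overlay(c,s,[((x,y,206.7,30),(255,0,0)),((x,y,206.7,28),(255,0,255))],"pics/o4.png",(220,230,420,410))
print(step(cur,[561.7,71.6,130]))
E
```

```text
[470.59825048  24.01138312 190.06      ]
[470.69038138  23.02157539 189.88494574]
205 [array([471.2,  22.5]), np.float64(29.17), 2496, np.float64(205.4)]
206 [array([471.1,  22.4]), np.float64(29.28), 2879, np.float64(205.9)]
207 [array([471. ,  22.3]), np.float64(29.43), 1756, np.float64(206.3)]
208 [array([473.4,  23.9]), np.float64(31.26), 331, np.float64(207.4)]
209 [array([479.3,  26.6]), np.float64(33.39), 209, np.float64(209.0)]
[-0.05  -2.569  1.501]
```

View pics/o4.png

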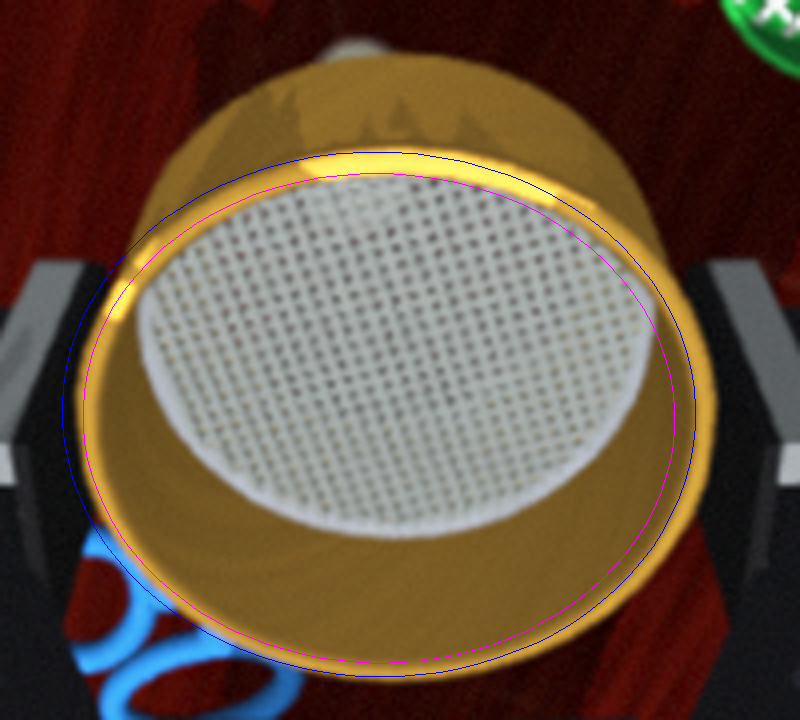

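Run:
```python
from h import *
print((R0.T@np.array([90.5,49.0,-60])/40).round(3))
```

```text
[-0.089 -2.571  1.5  ]
```

```bash
python3 -m pendant '{"linear":[[-0.02,-0.4,0],[-0.04,-1.1,0],[-0.06,-1.8,0.1],[-0.08,-2.3,0.4],[-0.09,-2.57,0.9],[-0.09,-2.57,1.3],[-0.09,-2.57,1.5],[-0.09,-2.57,1.5]],"twist":[0,0,0,0,0,0,0,0]}'
python3 -m pendant '{"linear":[[0,0,0],[0,0,0]],"twist":[0,0]}'
python3 - <<'E'
from h import *
s=observe();c=camera("wrist");cv2.imwrite("pics/w5.png",c["frame"]);d=camera("side");cv2.imwrite("pics/s5.png",cv2.resize(d["frame"][170:320,180:360],None,fx=4,fy=4));print(s["tcp_pos"],s["tool_rot"],s["contact_force"],s["gripper_width"])
E
```

```text
time_s: 6.68
tcp_pos: [560.7, 72.8, 129.8]
tool_rot: [3.141, 0.0, -1.109]
contact_force: [0.2, 0.2, -1.3]
gripper_width: 60.4
time_s: 6.92
tcp_pos: [561.3, 73.0, 130.7]
tool_rot: [-3.141, -0.0, -1.109]
contact_force: [0.5, -0.7, -1.5]
gripper_width: 60.4
[561.26434776  72.95681845 130.72465683] [-3.14073180e+00 -3.59523924e-04 -1.10920476e+00] [ 0.4882272  -0.70556771 -1.53680334] 60.42046299612652
```

View pics/w5.png

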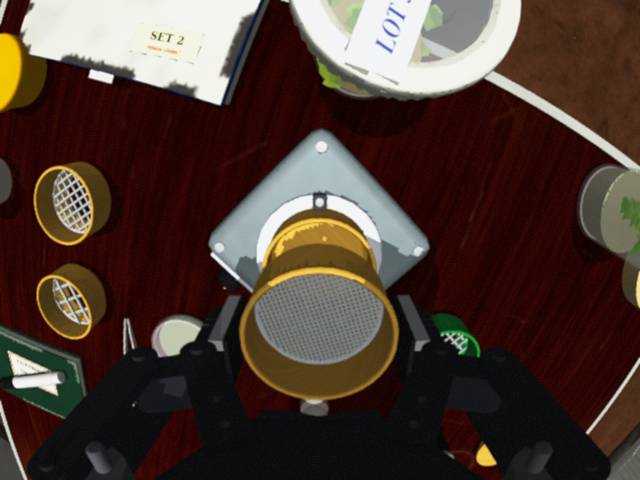

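View pics/s5.png

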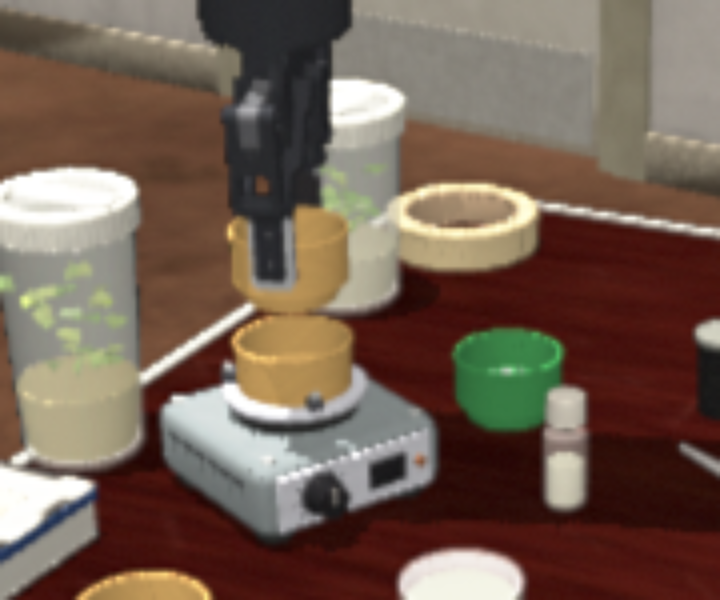

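Run:
```python
from h import *
s=observe();c=camera("wrist");print(s["tcp_pos"])
print([rimfit(c,s,147,s["tcp_pos"][:2],tol=t)[:4] for t in (1,1.5)])
overlay(c,s,[((561.9,72.2,86,30),(255,0,0)),((560.9,70.2,86,30),(0,255,0))],"pics/o5.png",(230,190,410,320))
d=camera("side");f=240/np.tan(np.radians(d["fov_y"]/2))
im=cv2.resize(d["frame"][200:290,220:280],None,fx=8,fy=8,interpolation=cv2.INTER_CUBIC)[:, :]
def pr(X):
    p=d["R"]@X+d["t"];return [(f*p[0]/p[2]+d["cx"]-220+.5)*8,(f*p[1]/p[2]+d["cy"]-200+.5)*8]
for (x,y,z),col in [((561.9,72.2,86),(255,0,0)),((561.8,72.3,147.5),(255,0,0))]:
    q=np.array([pr(np.array([x+30*np.cos(a),y+30*np.sin(a),z])) for a in np.linspace(0,6.28,60)]).astype(np.int32);cv2.polylines(im,[q],True,col,1)
cv2.imwrite("pics/s6.png",im[:600])
```

```text
[561.1617522   73.01039559 130.50464535]
[(array([561.5,  72.3]), np.float64(29.32), 2303, np.float64(146.7)), (array([561.5,  72.4]), np.float64(29.3), 2898, np.float64(146.6))]
```

View pics/o5.png

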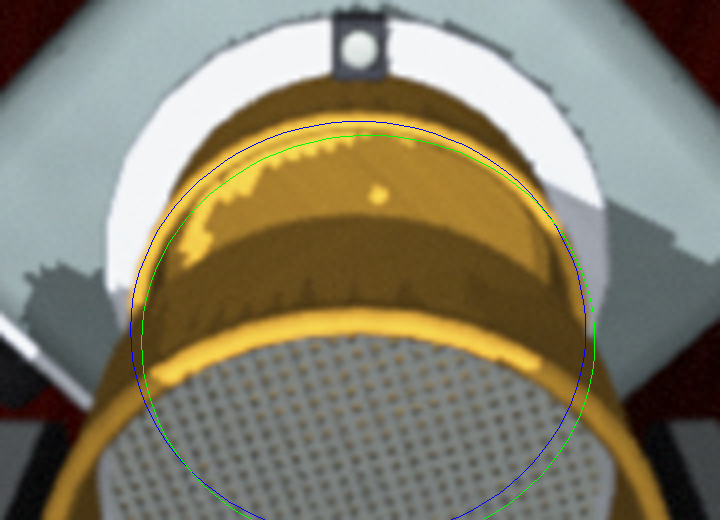

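View pics/s6.png

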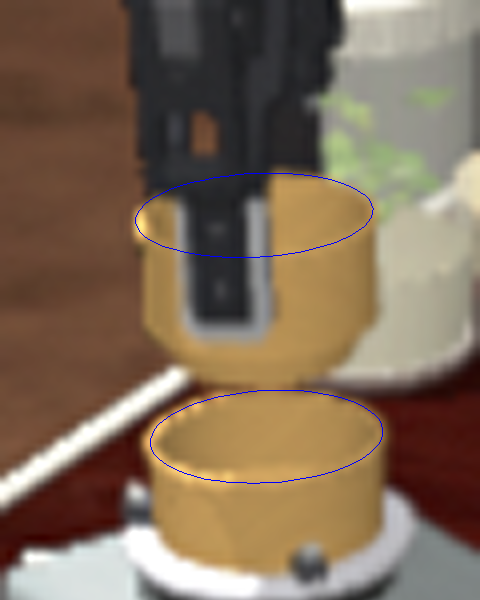

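```bash
python3 -m pendant '{"linear":[[0,-0.03,0],[0,-0.03,0.2],[0,-0.03,0.4],[0,-0.03,0.55],[0,-0.03,0.65],[0,-0.03,0.7],[0,-0.03,0.75],[0,-0.03,0.75]],"twist":[0,0,0,0,0,0,0,0]}'
```

```text
time_s: 8.12
tcp_pos: [562.1, 73.6, 100.1]
tool_rot: [3.142, 0.0, -1.109]
contact_force: [-0.8, 0.3, -1.6]
gripper_width: 60.7
```

```bash
python3 -m pendant '{"linear":[[0,0,0.03],[0,0,0.06],[0,0,0.08],[0,0,0.08]],"twist":[0,0,0,0]}'
python3 - <<'E'
from h import *
s=observe();c=camera("wrist");cv2.imwrite("pics/w7.png",cv2.resize(c["frame"][180:420,200:440],None,fx=2.5,fy=2.5));print(s["tcp_pos"])
E
```

```text
time_s: 8.62
tcp_pos: [562.1, 73.5, 97.0]
tool_rot: [3.142, -0.0, -1.109]
contact_force: [-1.7, 0.1, 3.5]
gripper_width: 60.4
[562.1061864   73.54923721  97.04359814]
```

View pics/w7.png

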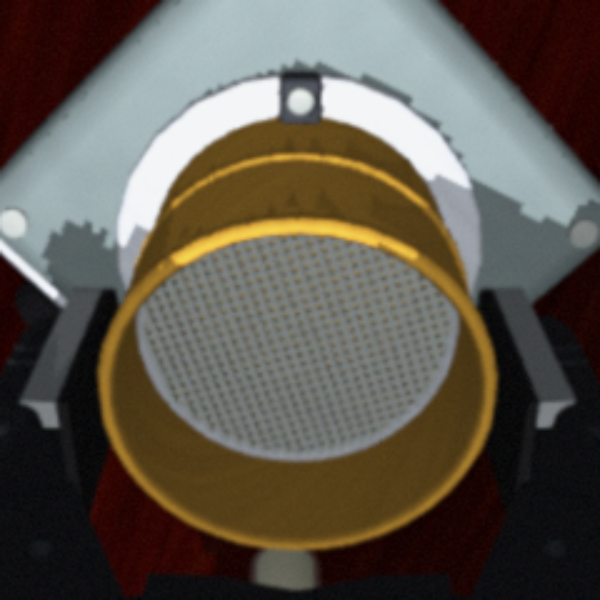

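```bash
python3 -m pendant '{"linear":[[0,0,0],[0,0,0],[0,0,0],[0,0,0]],"twist":[0,0,0,0]}' 85
python3 - <<'E'
from h import *
s=observe();c=camera("wrist");cv2.imwrite("pics/w8.png",c["frame"]);print(s["tcp_pos"],s["contact_force"],s["gripper_width"])
for t in (1,1.5,2): print(rimfit(c,s,113,s["tcp_pos"][:2],tol=t)[:4])
E
```

```text
time_s: 9.18
tcp_pos: [562.1, 73.6, 96.9]
tool_rot: [3.142, 0.0, -1.109]
contact_force: [1.0, -0.0, -0.3]
gripper_width: 84.7
[562.08819141  73.55725909  96.85983329] [ 0.99650986 -0.00417628 -0.32071615] 84.68173453469686
(array([562.4,  72.9]), np.float64(29.19), 2584, np.float64(113.0))
(array([562.5,  72.9]), np.float64(29.15), 3060, np.float64(113.0))
(array([562.5,  72.9]), np.float64(29.12), 3294, np.float64(112.9))
```

View pics/w8.png

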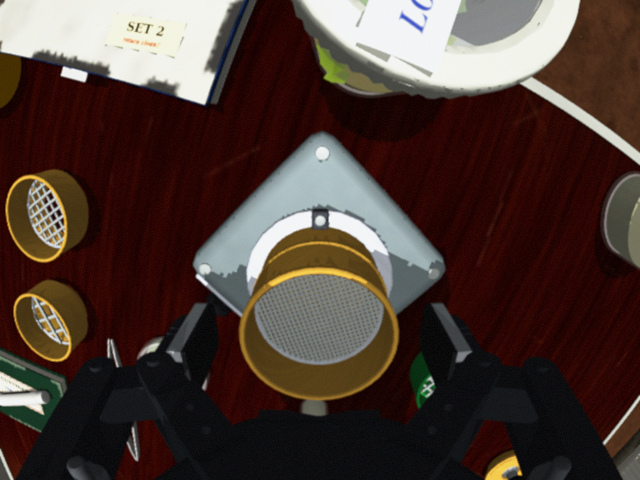

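Run:
```python
from h import *
cur=cmd([[-3.75,-9.1,2.2],[-.02,0,3.28],[0,0,-4.25],[-7.15,-1.7,0],[-.09,-2.57,1.5],[0,-.03,.75],[0,0,.08]]);print(cur)
print(step(cur,[502.3,256.6,150]))
```

```text
[562.10061725  73.57222326  96.86      ]
[-4.763 -0.7   -1.329]
```

```bash
python3 -m pendant '{"linear":[[0,0,-0.4],[0,0,-1.2],[-0.3,0,-1.8],[-1.3,-0.2,-2],[-2.5,-0.4,-1.9],[-3.7,-0.6,-1.7],[-4.5,-0.7,-1.4],[-4.76,-0.7,-1.33]],"twist":[0,0,0,0,0,0,0,0]}'
python3 -m pendant '{"linear":[[0,0,0],[0,0,0]],"twist":[0,0]}'
python3 - <<'E'
from h import *
s=observe();c=camera("wrist");print(s["tcp_pos"],s["contact_force"])
*o,g=rimfit(c,s,38,[502,257]);print(o)
x,y=o[0];overlay(c,s,[((x,y,38,30),(255,0,0)),((x,y,38,28),(255,0,255)),((x,y,10,30),(0,255,0))],"pics/o9.png",(250,165,385,300))
t=camera("top")
cv2.imwrite("pics/t9.png",cv2.resize(t["frame"][120:300,140:460],None,fx=2.5,fy=2.5))
E
```

```text
time_s: 10.22
tcp_pos: [501.4, 258.5, 150.6]
tool_rot: [-3.142, 0.001, -1.106]
contact_force: [-0.1, 0.3, 0.2]
gripper_width: 85.0
time_s: 10.48
tcp_pos: [503.2, 255.3, 150.7]
tool_rot: [-3.141, -0.001, -1.111]
contact_force: [0.5, -0.6, -0.2]
gripper_width: 85.2
[503.16718178 255.25376218 150.70287936] [ 0.50753297 -0.57983154 -0.18614611]
[array([502.8, 258.2]), np.float64(29.1), 1057, np.float64(36.9)]
```

View pics/o9.png

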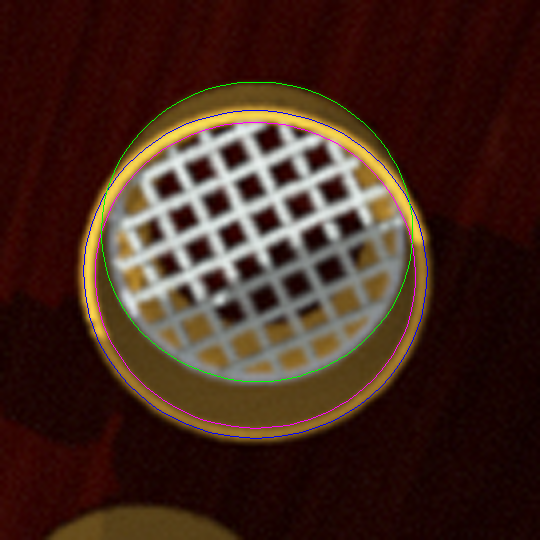

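View pics/t9.png

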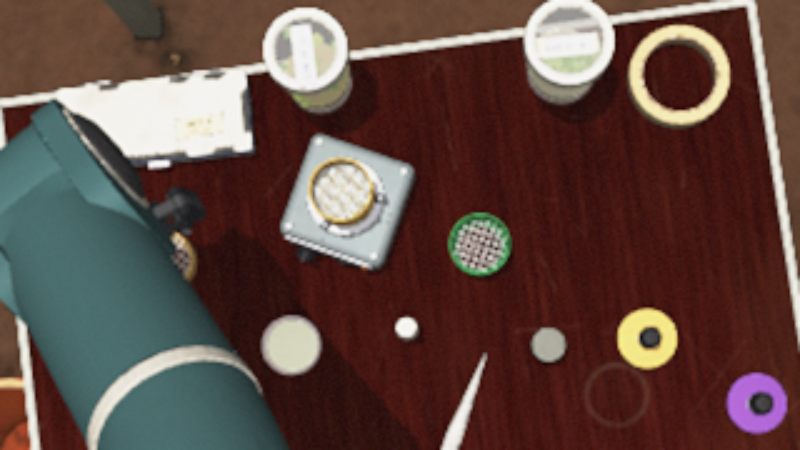

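```bash
python3 -m pendant '{"linear":[[0,0,0.3],[0,0,0.6]],"twist":[0,0]}'; python3 -m pendant '{"linear":[[0,0,0],[0,0,0]],"twist":[0,0]}'
python3 - <<'E'
from h import *
s=observe();c=camera("wrist");print(s["tcp_pos"],s["tool_rot"])
*o,g=rimfit(c,s,38,[502,257]);print(o)
cur=cmd([[-3.75,-9.1,2.2],[-.02,0,3.28],[0,0,-4.25],[-7.15,-1.7,0],[-.09,-2.57,1.5],[0,-.03,.75],[0,0,.08],[-4.76,-.7,-1.33],[0,0,.6]]);print(cur,step(cur,[*o[0],20.1]))
E
```

```text
time_s: 10.82
tcp_pos: [502.3, 256.1, 125.1]
tool_rot: [3.141, -0.0, -1.109]
contact_force: [0.9, 0.3, 0.4]
gripper_width: 85.3
time_s: 11.08
tcp_pos: [502.3, 256.6, 126.0]
tool_rot: [3.141, 0.0, -1.109]
contact_force: [1.8, -0.2, 0.5]
gripper_width: 85.1
[502.30242021 256.58053276 126.01581025] [ 3.14132264e+00  1.77196231e-04 -1.10887643e+00]
[array([502.8, 258.2]), np.float64(29.17), 1301, np.float64(36.9)]
[502.33366593 256.50410001 126.06      ] [-0.033 -0.029  2.649]
```

```bash
python3 -m pendant '{"linear":[[-0.03,-0.03,0.4],[-0.03,-0.03,1.1],[-0.03,-0.03,1.8],[-0.03,-0.03,2.3],[-0.03,-0.03,2.55],[-0.03,-0.03,2.65],[-0.03,-0.03,2.65]],"twist":[0,0,0,0,0,0,0]}' 85
python3 -m pendant '{"linear":[[0,0,0],[0,0,0],[0,0,0],[0,0,0],[0,0,0]],"twist":[0,0,0,0,0]}' 50 30
python3 -m pendant '{"linear":[[0,0,-0.3],[0,0,-1],[0,0,-2],[0,0,-3],[0,0,-4],[0,0,-4.6],[0,0,-4.75],[0,0,-4.75]],"twist":[0,0,0,0,0,0,0,0]}'
python3 - <<'E'
from h import *
cur=cmd([[-3.75,-9.1,2.2],[-.02,0,3.28],[0,0,-4.25],[-7.15,-1.7,0],[-.09,-2.57,1.5],[0,-.03,.75],[0,0,.08],[-4.76,-.7,-1.33],[0,0,.6],[-.03,-.03,2.65],[0,0,-4.75]]);print(cur,step(cur,[472,28,cur[2]]))
E
```

```text
time_s: 12.0
tcp_pos: [503.1, 258.3, 20.4]
tool_rot: [-3.141, 0.0, -1.109]
contact_force: [-0.4, 0.4, 1.1]
gripper_width: 85.4
time_s: 12.62
tcp_pos: [503.3, 258.3, 21.0]
tool_rot: [-3.141, -0.0, -1.109]
contact_force: [-2.4, -1.9, 9.3]
gripper_width: 59.8
time_s: 13.62
tcp_pos: [502.7, 258.0, 210.0]
tool_rot: [-3.142, -0.0, -1.109]
contact_force: [0.3, 0.7, -1.3]
gripper_width: 59.6
[502.87330183 258.11307269 210.06      ] [4.806 3.254 0.   ]
```

Now hover short of the shaker so that both the stack and the held sieve are in one wrist view.

```bash
python3 -m pendant '{"linear":[[0.4,0.3,0],[1.2,0.8,0],[2.2,1.5,0],[3.2,2.2,0],[4,2.8,0],[4.6,3.1,0],[4.8,3.25,0],[4.8,3.25,0]],"twist":[0,0,0,0,0,0,0,0]}'
python3 -m pendant '{"linear":[[0,0,0],[0,0,0],[0,0,0]],"twist":[0,0,0]}'
python3 - <<'E'
from h import *
cur=cmd([[-3.75,-9.1,2.2],[-.02,0,3.28],[0,0,-4.25],[-7.15,-1.7,0],[-.09,-2.57,1.5],[0,-.03,.75],[0,0,.08],[-4.76,-.7,-1.33],[0,0,.6],[-.03,-.03,2.65],[0,0,-4.75],[4.8,3.25,0]])
s=observe();c=camera("wrist");cv2.imwrite("pics/w10.png",c["frame"]);print(cur,s["tcp_pos"],s["tool_rot"])
p=rimfit(c,s,114,[562,73])[:4];h=rimfit(c,s,cur[2]+17,cur[:2],tol=1.5)[:4];print(p,h,p[0]-h[0])
t=cur.copy();t[:2]+=p[0]-h[0];t[2]=155;print(step(cur,t))
x,y=p[0];overlay(c,s,[((x,y,114,30),(255,0,0)),((x,y,114,28),(255,0,255))],"pics/o10.png",(220,20,420,170))
E
```

```text
time_s: 14.62
tcp_pos: [471.6, 28.0, 209.7]
tool_rot: [3.141, 0.0, -1.11]
contact_force: [0.3, -0.1, -0.5]
gripper_width: 60.1
time_s: 15.0
tcp_pos: [472.0, 28.8, 210.0]
tool_rot: [3.142, 0.0, -1.108]
contact_force: [0.2, 0.5, -1.0]
gripper_width: 59.8
[472.03727955  28.30197694 210.06      ] [472.04719572  28.80257067 210.02262577] [ 3.14153607e+00  2.21432209e-04 -1.10819951e+00]
(array([561.7,  72.6]), np.float64(29.16), 1341, np.float64(113.0)) (array([472.3,  28.1]), np.float64(29.36), 2320, np.float64(226.3)) [89.4 44.5]
[-0.    -2.497  1.376]
```

View pics/o10.png

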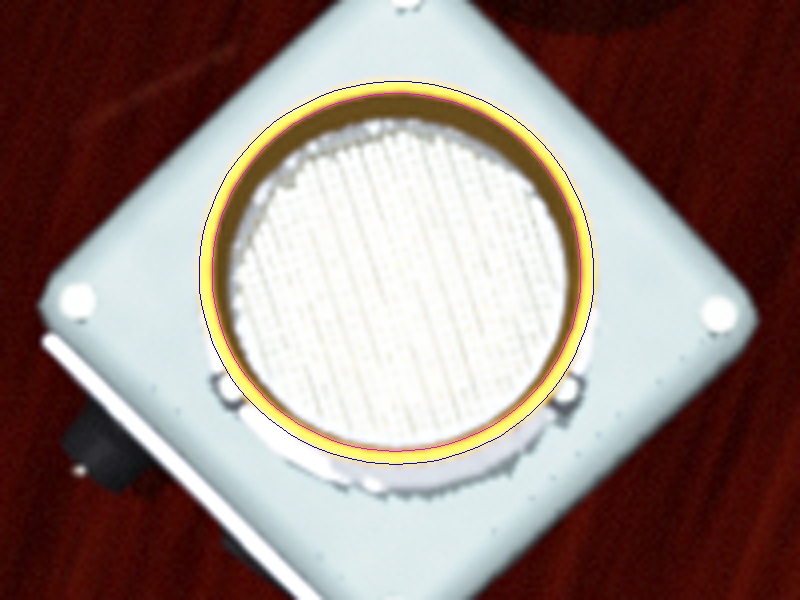

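View pics/w10.png

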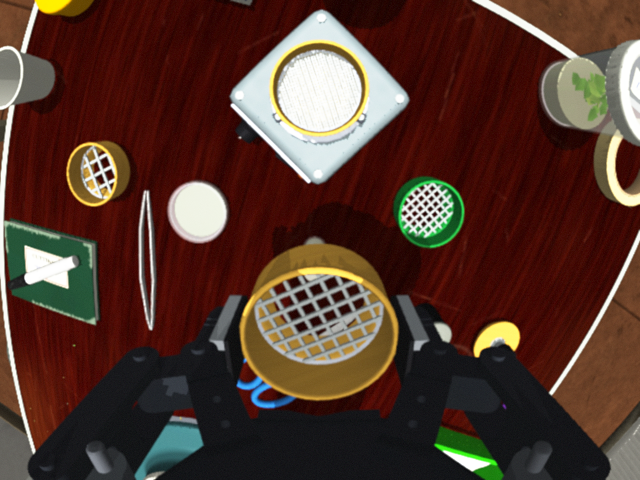

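```bash
python3 -m pendant '{"linear":[[0,-0.4,0],[0,-1.1,0],[-0.01,-1.8,0],[-0.01,-2.3,0.3],[-0.01,-2.52,0.8],[-0.01,-2.52,1.2],[-0.01,-2.52,1.35],[-0.01,-2.52,1.35]],"twist":[0,0,0,0,0,0,0,0]}'
python3 -m pendant '{"linear":[[0,0,0.1],[0,0,0.3],[0,0,0.45],[0,0,0.55],[0,0,0.63],[0,0,0.7],[0,0,0.7]],"twist":[0,0,0,0,0,0,0]}'
```

```text
time_s: 16.05
tcp_pos: [562.0, 73.4, 156.1]
tool_rot: [3.141, 0.0, -1.109]
contact_force: [-0.5, -0.4, -1.0]
gripper_width: 59.6
time_s: 16.92
tcp_pos: [562.0, 73.6, 127.9]
tool_rot: [3.141, 0.0, -1.109]
contact_force: [-0.8, -0.5, -1.2]
gripper_width: 59.8
```

```bash
python3 -m pendant '{"linear":[[0,0,0.03],[0,0,0.06],[0,0,0.08],[0,0,0.08]],"twist":[0,0,0,0]}'
```

```text
time_s: 17.42
tcp_pos: [562.1, 73.6, 125.0]
tool_rot: [-3.142, 0.0, -1.109]
contact_force: [-1.6, 0.0, 2.0]
gripper_width: 59.6
```

```bash
python3 -m pendant '{"linear":[[0,0,0.01],[0,0,0.01]],"twist":[0,0]}'
python3 -m pendant '{"linear":[[0,0,0],[0,0,0],[0,0,0],[0,0,0]],"twist":[0,0,0,0]}' 85
python3 - <<'E'
from h import *
s=observe();c=camera("wrist");cv2.imwrite("pics/w11.png",cv2.resize(c["frame"][180:420,200:440],None,fx=2.5,fy=2.5));print(s["tcp_pos"],s["contact_force"],s["gripper_width"])
for t in (1,1.5,2): print(rimfit(c,s,141,s["tcp_pos"][:2],tol=t)[:4])
cur=cmd([[-3.75,-9.1,2.2],[-.02,0,3.28],[0,0,-4.25],[-7.15,-1.7,0],[-.09,-2.57,1.5],[0,-.03,.75],[0,0,.08],[-4.76,-.7,-1.33],[0,0,.6],[-.03,-.03,2.65],[0,0,-4.75],[4.8,3.25,0],[-.01,-2.52,1.35],[0,0,.7],[0,0,.09]])
print(cur,step(cur,[413.8,240,126]))
E
```

```text
time_s: 17.68
tcp_pos: [562.2, 73.6, 125.0]
tool_rot: [-3.141, -0.0, -1.109]
contact_force: [-4.0, -0.7, 9.3]
gripper_width: 60.0
time_s: 18.18
tcp_pos: [562.1, 73.6, 124.4]
tool_rot: [3.142, 0.0, -1.109]
contact_force: [0.2, 0.3, -0.8]
gripper_width: 85.3
[562.08499589  73.60646094 124.44439733] [ 0.24439832  0.25817744 -0.75232011] 85.27203299953035
(array([562.4,  72.9]), np.float64(29.19), 2571, np.float64(141.0))
(array([562.5,  72.9]), np.float64(29.15), 3086, np.float64(141.0))
(array([562.6,  73. ]), np.float64(29.13), 3317, np.float64(141.0))
[562.10061725  73.57222326 124.46      ] [-5.377  1.465 -0.039]
```

View pics/w11.png

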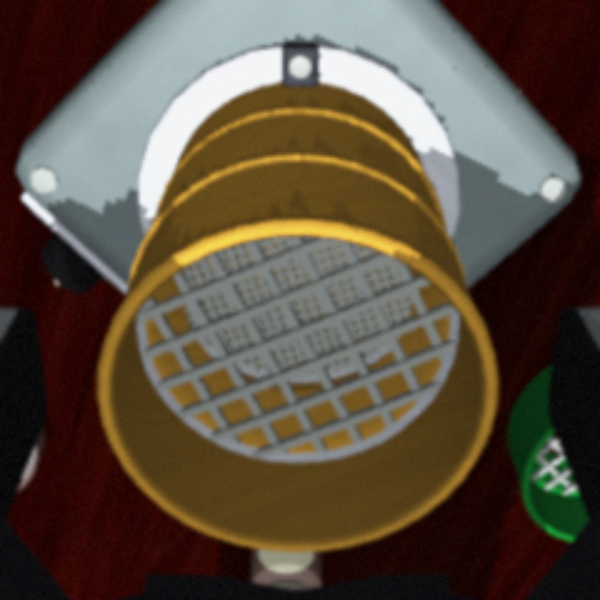

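```bash
python3 -m pendant '{"linear":[[0,0,-0.4],[0,0,-1.2],[0,0,-1.8],[-0.9,0.2,-2],[-2.2,0.6,-1.9],[-3.5,1,-1.3],[-4.7,1.3,-0.5],[-5.38,1.46,0]],"twist":[0,0,0,0,0,0,0,0]}'
python3 -m pendant '{"linear":[[0,0,0],[0,0,0],[0,0,0],[0,0,0]],"twist":[0,0,0,0]}'
python3 - <<'E'
from h import *
s=observe();c=camera("wrist");print(s["tcp_pos"],s["tool_rot"],s["contact_force"])
cur=cmd([[-3.75,-9.1,2.2],[-.02,0,3.28],[0,0,-4.25],[-7.15,-1.7,0],[-.09,-2.57,1.5],[0,-.03,.75],[0,0,.08],[-4.76,-.7,-1.33],[0,0,.6],[-.03,-.03,2.65],[0,0,-4.75],[4.8,3.25,0],[-.01,-2.52,1.35],[0,0,.7],[0,0,.09],[-5.38,1.46,0]])
*o,g=rimfit(c,s,38,[414,240]);print(o,cur,step(cur,[*o[0],20.1]))
x,y=o[0];overlay(c,s,[((x,y,38,30),(255,0,0)),((x,y,38,28),(255,0,255))],"pics/o12.png",(200,150,440,330),3)
E
```

```text
time_s: 19.23
tcp_pos: [412.3, 241.9, 124.6]
tool_rot: [-3.141, 0.0, -1.107]
contact_force: [1.4, 0.6, -0.3]
gripper_width: 85.1
time_s: 19.73
tcp_pos: [414.5, 239.8, 124.9]
tool_rot: [-3.141, -0.0, -1.11]
contact_force: [-0.5, -0.1, 0.2]
gripper_width: 84.8
[414.50541856 239.7822269  124.93196575] [-3.14094186e+00 -1.00703725e-04 -1.11018132e+00] [-0.4586033  -0.10073798  0.21314289]
[array([413.7, 240.8]), np.float64(29.15), 1333, np.float64(36.9)] [413.93394351 240.21026451 124.46      ] [-1.600e-02 -1.000e-03  2.609e+00]
```

View pics/o12.png

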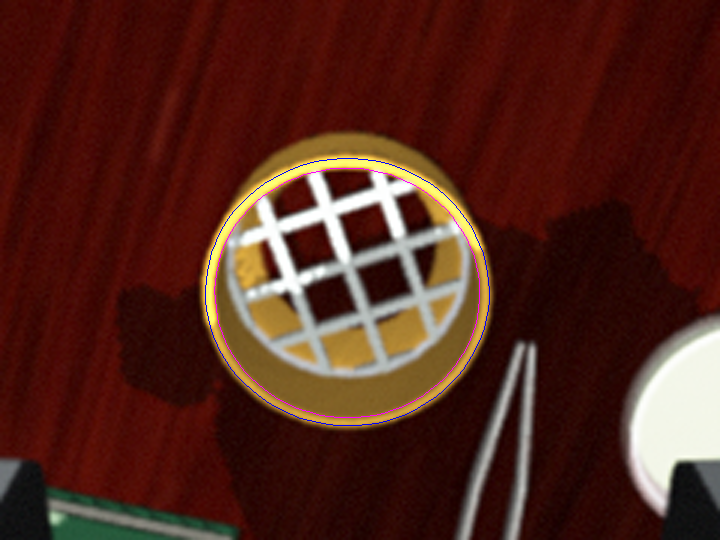

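Run:
```python
from h import *
s=observe();c=camera("wrist")
from math import *
for u,v in [(200+525/3,150+343/3),(200+460/3,330),(200+640/3,150+430/3),(200+235/3,328),(200+50/3,150+490/3)]:
    w=wristray(c,s,u,v,4); print(w.round(), (R0.T@(w-[413.7,240.8,0])).round())
```

```text
[411. 190.   4.] [44. 25. -4.]
[354. 177.   4.] [30. 82. -4.]
[403. 151.   4.] [76. 50. -4.]
[328. 232.   4.] [-30.  80.  -4.]
[317. 282.   4.] [-80.  68.  -4.]
```

```bash
python3 -m pendant '{"linear":[[-0.02,0,0.4],[-0.02,0,1.1],[-0.02,0,1.8],[-0.02,0,2.3],[-0.02,0,2.5],[-0.02,0,2.61],[-0.02,0,2.61]],"twist":[0,0,0,0,0,0,0]}' 85
python3 -m pendant '{"linear":[[0,0,0],[0,0,0],[0,0,0],[0,0,0],[0,0,0]],"twist":[0,0,0,0,0]}' 50 30
python3 -m pendant '{"linear":[[0,0,-0.3],[0,0,-1],[0,0,-2],[0,0,-3.2],[0,0,-4.4],[0,0,-5.1],[0,0,-5.4],[0,0,-5.4]],"twist":[0,0,0,0,0,0,0,0]}'
python3 - <<'E'
from h import *
cur=cmd([[-3.75,-9.1,2.2],[-.02,0,3.28],[0,0,-4.25],[-7.15,-1.7,0],[-.09,-2.57,1.5],[0,-.03,.75],[0,0,.08],[-4.76,-.7,-1.33],[0,0,.6],[-.03,-.03,2.65],[0,0,-4.75],[4.8,3.25,0],[-.01,-2.52,1.35],[0,0,.7],[0,0,.09],[-5.38,1.46,0],[-.02,0,2.61],[0,0,-5.4]]);print(cur,step(cur,[472,28,cur[2]]))
E
```

```text
time_s: 20.7
tcp_pos: [413.6, 241.0, 20.2]
tool_rot: [-3.141, 0.0, -1.109]
contact_force: [0.4, -1.3, -0.5]
gripper_width: 85.1
time_s: 21.32
tcp_pos: [413.9, 241.1, 20.9]
tool_rot: [-3.141, -0.0, -1.109]
contact_force: [-2.9, -0.7, 12.2]
gripper_width: 60.6
time_s: 22.32
tcp_pos: [413.6, 240.9, 236.3]
tool_rot: [-3.141, -0.0, -1.109]
contact_force: [-0.8, 0.4, -1.9]
gripper_width: 60.2
[413.57749791 240.92646737 236.06      ] [5.416 1.064 0.   ]
```

```bash
python3 -m pendant '{"linear":[[0.4,0.1,0],[1.2,0.2,0],[2.3,0.5,0],[3.5,0.7,0],[4.5,0.9,0],[5.1,1,0],[5.4,1.06,0],[5.4,1.06,0]],"twist":[0,0,0,0,0,0,0,0]}'
python3 -m pendant '{"linear":[[0,0,0],[0,0,0],[0,0,0],[0,0,0]],"twist":[0,0,0,0]}'
python3 - <<'E'
from h import *
cur=cmd([[-3.75,-9.1,2.2],[-.02,0,3.28],[0,0,-4.25],[-7.15,-1.7,0],[-.09,-2.57,1.5],[0,-.03,.75],[0,0,.08],[-4.76,-.7,-1.33],[0,0,.6],[-.03,-.03,2.65],[0,0,-4.75],[4.8,3.25,0],[-.01,-2.52,1.35],[0,0,.7],[0,0,.09],[-5.38,1.46,0],[-.02,0,2.61],[0,0,-5.4],[5.4,1.06,0]])
s=observe();c=camera("wrist");cv2.imwrite("pics/w13.png",c["frame"]);print(cur,s["tcp_pos"],s["tool_rot"])
p=rimfit(c,s,142,[562,73])[:4];h=rimfit(c,s,cur[2]+17,cur[:2],tol=1.5)[:4];print(p,h,p[0]-h[0])
t=cur.copy();t[:2]+=p[0]-h[0];t[2]=152.9;print(step(cur,t),step(cur,[562.1,73.6,152.9]))
E
```

```text
time_s: 23.32
tcp_pos: [471.5, 28.7, 235.3]
tool_rot: [3.14, 0.001, -1.109]
contact_force: [0.1, 0.4, -1.2]
gripper_width: 60.5
time_s: 23.82
tcp_pos: [471.8, 28.9, 236.1]
tool_rot: [-3.142, 0.0, -1.109]
contact_force: [-0.3, -0.5, -0.6]
gripper_width: 60.3
[471.85905675  28.66007837 236.06      ] [471.81211861  28.87748176 236.1168854 ] [-3.14157336e+00  3.30431544e-05 -1.10866239e+00]
(array([561.7,  72.5]), np.float64(29.14), 1397, np.float64(140.9)) (array([472.1,  28.2]), np.float64(29.37), 2473, np.float64(252.3)) [89.6 44.3]
[ 0.007 -2.499  2.079] [-1.000e-03 -2.520e+00  2.079e+00]
```

View pics/w13.png

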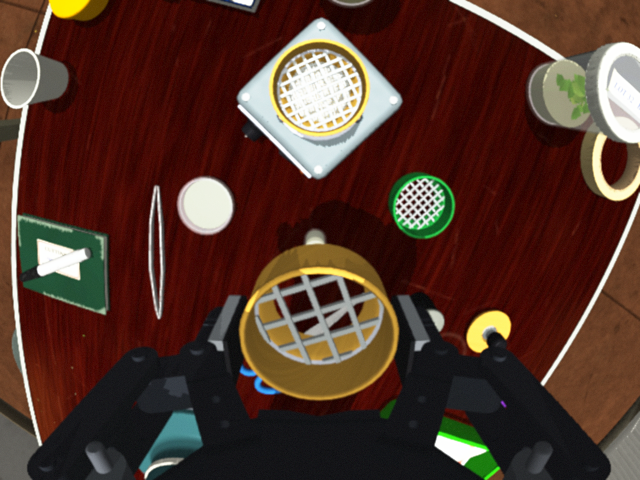

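```bash
python3 -m pendant '{"linear":[[0,-0.4,0],[0,-1.1,0],[0,-1.8,0],[0,-2.3,0.2],[0,-2.52,0.7],[0,-2.52,1.1],[0,-2.52,1.35],[0,-2.52,1.35]],"twist":[0,0,0,0,0,0,0,0]}'
python3 -m pendant '{"linear":[[0,0,0.1],[0,0,0.3],[0,0,0.45],[0,0,0.55],[0,0,0.61],[0,0,0.65],[0,0,0.65]],"twist":[0,0,0,0,0,0,0]}'
python3 -m pendant '{"linear":[[0,0,0.03],[0,0,0.06],[0,0,0.08],[0,0,0.08]],"twist":[0,0,0,0]}'
```

```text
time_s: 24.88
tcp_pos: [561.5, 73.2, 181.4]
tool_rot: [3.14, 0.0, -1.109]
contact_force: [0.6, 0.8, -0.6]
gripper_width: 60.5
time_s: 25.75
tcp_pos: [562.1, 73.6, 156.1]
tool_rot: [3.142, 0.0, -1.109]
contact_force: [-0.4, -0.6, -1.0]
gripper_width: 60.7
time_s: 26.25
tcp_pos: [562.1, 73.6, 153.0]
tool_rot: [-3.142, 0.0, -1.109]
contact_force: [-0.8, -0.4, 2.6]
gripper_width: 60.6
```

```bash
python3 -m pendant '{"linear":[[0,0,0.01],[0,0,0.01]],"twist":[0,0]}'
python3 -m pendant '{"linear":[[0,0,0],[0,0,0],[0,0,0],[0,0,0]],"twist":[0,0,0,0]}' 85
python3 - <<'E'
from h import *
s=observe();c=camera("wrist");cv2.imwrite("pics/w14.png",cv2.resize(c["frame"][180:420,200:440],None,fx=2.5,fy=2.5));print(s["tcp_pos"],s["contact_force"],s["gripper_width"])
for t in (1,1.5,2): print(rimfit(c,s,169,s["tcp_pos"][:2],tol=t)[:4])
cur=cmd([[-3.75,-9.1,2.2],[-.02,0,3.28],[0,0,-4.25],[-7.15,-1.7,0],[-.09,-2.57,1.5],[0,-.03,.75],[0,0,.08],[-4.76,-.7,-1.33],[0,0,.6],[-.03,-.03,2.65],[0,0,-4.75],[4.8,3.25,0],[-.01,-2.52,1.35],[0,0,.7],[0,0,.09],[-5.38,1.46,0],[-.02,0,2.61],[0,0,-5.4],[5.4,1.06,0],[0,-2.52,1.35],[0,0,.65],[0,0,.09]])
print(cur,step(cur,[422.5,-230.8,152.4]))
E
```

```text
time_s: 26.5
tcp_pos: [562.3, 73.6, 153.0]
tool_rot: [-3.141, -0.0, -1.109]
contact_force: [-3.5, -0.5, 7.6]
gripper_width: 60.4
time_s: 27.0
tcp_pos: [562.1, 73.6, 152.4]
tool_rot: [3.141, 0.0, -1.109]
contact_force: [0.3, -0.3, -0.1]
gripper_width: 84.8
[562.07510279  73.58339265 152.40677627] [ 0.31918067 -0.31952064 -0.05905166] 84.78294055450067
(array([562.5,  73. ]), np.float64(29.19), 2601, np.float64(169.0))
(array([562.6,  73. ]), np.float64(29.15), 3050, np.float64(168.9))
(array([562.6,  73. ]), np.float64(29.11), 3295, np.float64(168.9))
[562.10061725  73.57222326 152.46      ] [5.257e+00 6.515e+00 1.000e-03]
```

View pics/w14.png

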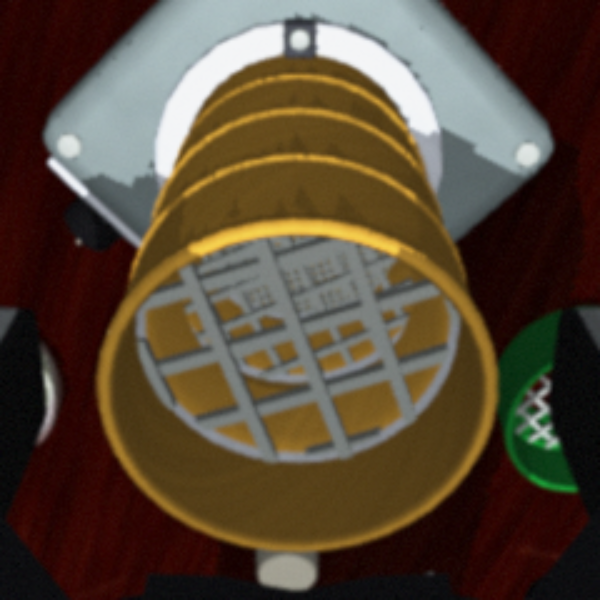

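```bash
python3 -m pendant '{"linear":[[0,0,-0.4],[0,0,-1.1],[0.2,0.2,-1.7],[1,1.2,-1.8],[2,2.5,-1.8],[3,3.8,-1.6],[4,5,-1],[4.7,5.9,-0.5]],"twist":[0,0,0,0,0,0,0,0]}'
python3 -m pendant '{"linear":[[0.4,0.4,0.4],[0.56,0.6,0.6],[0.56,0.61,0.7],[0.56,0.61,0.7],[0.56,0.61,0.7],[0.56,0.61,0.7]],"twist":[0,0,0,0,0,0]}'
python3 - <<'E'
from h import *
s=observe();c=camera("wrist");print(s["tcp_pos"],s["tool_rot"],s["contact_force"])
cv2.imwrite("pics/w15.png",c["frame"])
W=cloud(c,s);n=np.hypot(W[...,0]-422,W[...,1]+231)
for z,t in ((14,3),(48,4)):
    g=(abs(W[...,2]-z)<t)&(n<45);p=W[g];print(z,len(p),np.median(p,0).round(1),p.min(0).round(1),p.max(0).round(1))
    q=p[:,:2]
    h=cv2.convexHull(q.astype(np.float32));print(cv2.minEnclosingCircle(h))
E
```

```text
time_s: 28.05
tcp_pos: [434.1, -201.8, 173.5]
tool_rot: [-3.14, -0.002, -1.109]
contact_force: [1.3, -0.7, 0.3]
gripper_width: 85.0
time_s: 28.8
tcp_pos: [423.1, -230.4, 144.8]
tool_rot: [-3.141, -0.0, -1.108]
contact_force: [-0.1, 0.5, -0.2]
gripper_width: 84.5
[ 423.11500668 -230.39289862  144.8113792 ] [-3.14124096e+00 -2.85683751e-04 -1.10807337e+00] [-0.06514614  0.5387523  -0.19127172]
14 3846 [ 428.  -226.5   13.3] [ 392.6 -259.7   11. ] [ 452.5 -200.4   16.3]
((422.5651550292969, -229.8165283203125), 30.280517578125)
48 692 [ 423.5 -229.4   46.9] [ 412.2 -240.1   44. ] [ 433.1 -219.3   49.8]
((422.60845947265625, -229.5614471435547), 10.581231117248535)
```

View pics/w15.png

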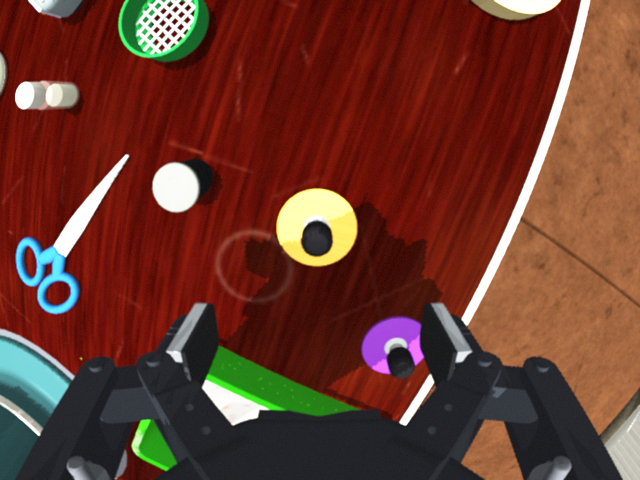

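Run:
```python
from h import *
cur=np.array([562.10061725,73.57222326,152.46])+40*R0@np.array([4.7+.56,5.9+.61,.2]);print(cur,step(cur,[422.7,-229.7,28]))
```

```text
[ 422.72177727 -230.81217018  144.46      ] [-0.025 -0.012  2.912]
```

```bash
python3 -m pendant '{"linear":[[-0.02,-0.01,0.4],[-0.02,-0.01,1.1],[-0.02,-0.01,1.8],[-0.02,-0.01,2.3],[-0.02,-0.01,2.7],[-0.02,-0.01,2.9],[-0.02,-0.01,2.9]],"twist":[0,0,0,0,0,0,0]}' 45
python3 -m pendant '{"linear":[[0,0,0],[0,0,0],[0,0,0],[0,0,0],[0,0,0]],"twist":[0,0,0,0,0]}' 12 30
python3 - <<'E'
from h import *
s=observe();c=camera("wrist");cv2.imwrite("pics/w16.png",c["frame"])
E
```

```text
time_s: 29.72
tcp_pos: [422.6, -229.8, 28.2]
tool_rot: [3.141, 0.001, -1.109]
contact_force: [-0.2, -0.2, 0.3]
gripper_width: 45.0
time_s: 30.35
tcp_pos: [423.1, -230.1, 29.0]
tool_rot: [-3.141, -0.001, -1.109]
contact_force: [-1.7, 0.7, 6.9]
gripper_width: 21.0
```

View pics/w16.png

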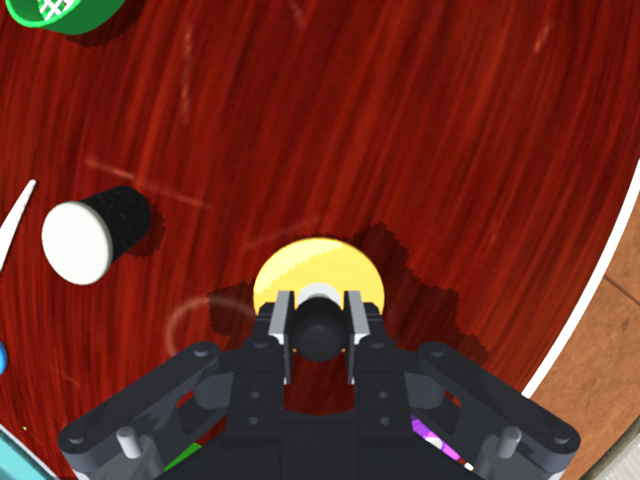

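```bash
python3 -m pendant '{"linear":[[0,0,-0.3],[0,0,-1],[0,0,-2],[0,0,-3.2],[0,0,-4.4],[0,0,-5.3],[0,0,-5.8],[0,0,-5.8]],"twist":[0,0,0,0,0,0,0,0]}'
python3 - <<'E'
from h import *
cur=np.array([562.10061725,73.57222326,152.46])+40*R0@np.array([4.7+.56-.02,5.9+.61-.01,.2+2.9-5.8]);print(cur,step(cur,[472,28,cur[2]]))
E
```

```text
time_s: 31.4
tcp_pos: [423.0, -230.0, 262.2]
tool_rot: [-3.14, -0.002, -1.109]
contact_force: [-0.0, -0.4, -2.4]
gripper_width: 21.2
[ 422.72343311 -229.91774452  260.46      ] [-5.224 -3.976  0.   ]
```

```bash
python3 -m pendant '{"linear":[[-0.4,-0.3,0],[-1.2,-0.9,0],[-2.2,-1.7,0],[-3.3,-2.5,0],[-4.2,-3.2,0],[-4.9,-3.7,0],[-5.22,-3.98,0],[-5.22,-3.98,0]],"twist":[0,0,0,0,0,0,0,0]}'
python3 -m pendant '{"linear":[[0,0,0],[0,0,0],[0,0,0],[0,0,0]],"twist":[0,0,0,0]}'
python3 - <<'E'
from h import *
cur=np.array([562.10061725,73.57222326,152.46])+40*R0@np.array([5.24-5.22,6.5-3.98,-2.7])
s=observe();c=camera("wrist");cv2.imwrite("pics/w17.png",c["frame"]);print(cur,s["tcp_pos"],s["tool_rot"])
p=rimfit(c,s,170,[562,73])[:4];print(p)
W=cloud(c,s);n=np.hypot(W[...,0]-cur[0],W[...,1]-cur[1])
g=(abs(W[...,2]-(cur[2]-14.5))<6)&(n<40);q=W[g];print(len(q),np.median(q[:,2]))
print(cv2.minEnclosingCircle(cv2.convexHull(q[:,:2].astype(np.float32))))
x,y=cur[:2];
overlay(c,s,[((x,y,cur[2]-14.5,30),(255,0,0)),((x,y,cur[2]-18.5,30),(0,255,0)),((*p[0],170,30),(255,0,0))],"pics/o17.png",(220,30,420,390),2)
E
```

```text
time_s: 32.4
tcp_pos: [471.7, 28.9, 259.7]
tool_rot: [3.14, 0.001, -1.107]
contact_force: [-0.1, -1.0, -2.0]
gripper_width: 21.2
time_s: 32.9
tcp_pos: [472.2, 27.7, 260.5]
tool_rot: [3.142, 0.0, -1.109]
contact_force: [0.1, 0.8, -1.2]
gripper_width: 20.5
[472.21550234  27.94387551 260.46      ] [472.19383354  27.72452819 260.4924461 ] [ 3.14157905e+00  2.44935162e-05 -1.10937350e+00]
(array([561.8,  72.6]), np.float64(29.14), 1426, np.float64(168.9))
6325 244.74036097090809
((472.5531311035156, 27.095243453979492), 30.03999137878418)
```

View pics/w17.png

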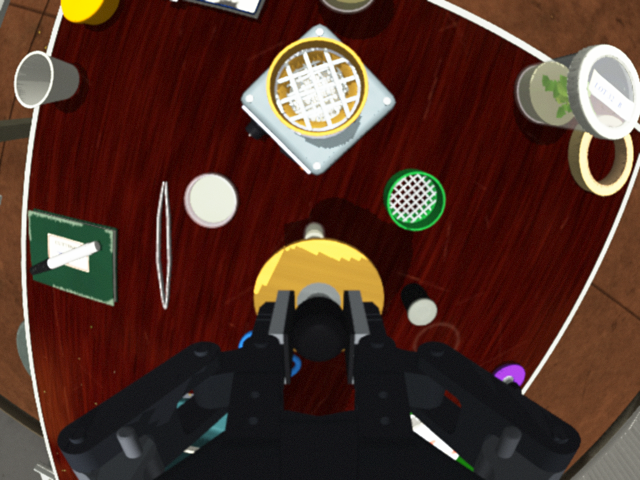

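```bash
python3 -c "
import cv2;im=cv2.imread('pics/o17.png');print(im.shape);cv2.imwrite('pics/o17b.png',cv2.resize(im,None,fx=.83,fy=.83))"
```

```text
(720, 400, 3)
```

View pics/o17b.png

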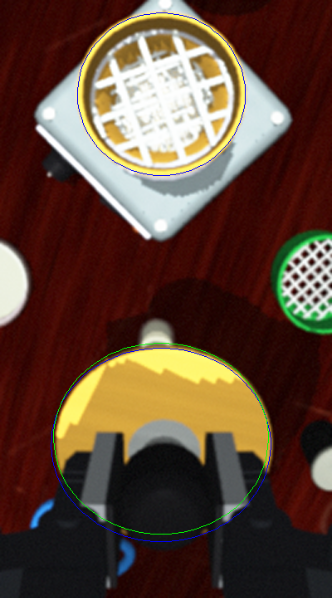

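```bash
python3 -m pendant '{"linear":[[0,-0.4,0],[0,-1.1,0],[-0.01,-1.8,0],[-0.02,-2.3,0.1],[-0.02,-2.52,0.5],[-0.02,-2.52,0.9],[-0.02,-2.52,1.1],[-0.02,-2.52,1.1]],"twist":[0,0,0,0,0,0,0,0]}'
python3 -m pendant '{"linear":[[0,0,0.1],[0,0,0.25],[0,0,0.38],[0,0,0.47],[0,0,0.53],[0,0,0.6],[0,0,0.6]],"twist":[0,0,0,0,0,0,0]}'
python3 -m pendant '{"linear":[[0,0,0.03],[0,0,0.06],[0,0,0.08],[0,0,0.08]],"twist":[0,0,0,0]}'
```

```text
time_s: 33.95
tcp_pos: [561.5, 73.2, 215.9]
tool_rot: [3.141, 0.0, -1.109]
contact_force: [-0.1, 0.1, -1.7]
gripper_width: 20.8
time_s: 34.83
tcp_pos: [562.1, 73.6, 192.3]
tool_rot: [3.141, 0.0, -1.109]
contact_force: [-1.0, 0.1, -1.6]
gripper_width: 20.9
time_s: 35.33
tcp_pos: [562.1, 73.5, 189.3]
tool_rot: [3.142, 0.0, -1.109]
contact_force: [-0.7, 0.1, -2.1]
gripper_width: 20.9
```

```bash
python3 -m pendant '{"linear":[[0,0,0.02],[0,0,0.03],[0,0,0.03]],"twist":[0,0,0]}'
```

```text
time_s: 35.7
tcp_pos: [562.5, 73.6, 188.9]
tool_rot: [-3.141, -0.0, -1.109]
contact_force: [-2.0, 0.1, 9.3]
gripper_width: 21.2
```

Contact at the expected height (about 11 N). I release it now, opening the jaws to 45 mm.

```bash
python3 -m pendant '{"linear":[[0,0,0],[0,0,0],[0,0,0],[0,0,0]],"twist":[0,0,0,0]}' 50
python3 -m pendant '{"linear":[[0,0,-0.3],[0,0,-0.9],[0,0,-1.6],[0,0,-2],[0,1,-2],[0,2,-2],[0,2.4,-2],[0,2.4,-2]],"twist":[0,0,0,0,0,0,0,0]}'
python3 -m pendant '{"linear":[[0,0,0],[0,0,0],[0,0,0],[0,0,0]],"twist":[0,0,0,0]}'
python3 - <<'E'
from h import *
s=observe();c=camera("wrist");cv2.imwrite("pics/w18.png",c["frame"]);print(s["tcp_pos"],s["contact_force"])
W=cloud(c,s);n=np.hypot(W[...,0]-562,W[...,1]-73)
for z,t,r in ((174,4,40),(208,4,20)):
    q=W[(abs(W[...,2]-z)<t)&(n<r)];print(z,len(q),np.median(q[:,2]),cv2.minEnclosingCircle(cv2.convexHull(q[:,:2].astype(np.float32))))
    A=np.c_[q[:,:2]-q[:,:2].mean(0),np.ones(len(q))];print("slope",np.linalg.lstsq(A,q[:,2],rcond=None)[0])
d=camera("side");cv2.imwrite("pics/s18.png",cv2.resize(d["frame"][150:360,160:440],None,fx=2.8,fy=2.8,interpolation=cv2.INTER_CUBIC))
E
```

```text
time_s: 36.2
tcp_pos: [562.1, 73.6, 188.0]
tool_rot: [3.141, 0.0, -1.109]
contact_force: [0.1, 0.2, -0.3]
gripper_width: 50.4
time_s: 37.2
tcp_pos: [476.1, 30.5, 268.6]
tool_rot: [-3.141, -0.001, -1.11]
contact_force: [1.1, 0.1, 0.3]
gripper_width: 50.0
time_s: 37.7
tcp_pos: [476.3, 31.0, 268.0]
tool_rot: [3.141, 0.0, -1.109]
contact_force: [0.1, -0.3, -0.1]
gripper_width: 50.0
[476.29724838  30.95770767 267.96882064] [ 0.13939859 -0.31217525 -0.09716894]
174 6048 173.26447397450556 ((561.7637329101562, 72.5960693359375), 30.358997344970703)
slope [-5.26888264e-04  4.05402459e-05  1.73259500e+02]
208 1200 206.79754664785048 ((562.0059204101562, 72.74703979492188), 10.799051284790039)
slope [ 1.58505678e-02 -1.07170653e-02  2.06615553e+02]
```

View pics/w18.png

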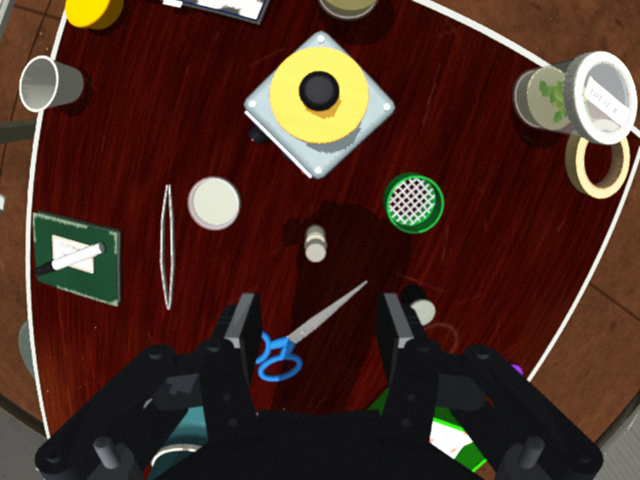

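View pics/s18.png

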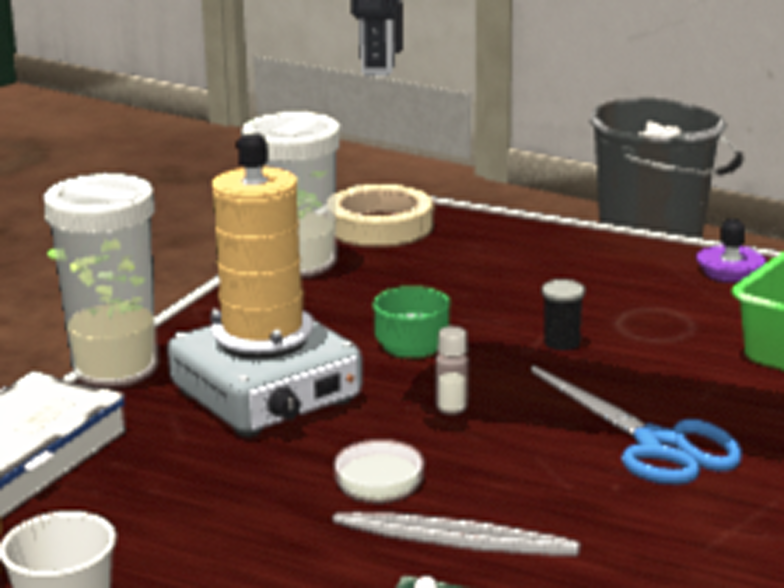

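The stack stands straight with all rims shut. The lid's disc measures 173.3 mm, where 174 is expected and the depth reads about 1 mm low. It is level and centred, the bystanders have not moved, and the arm is clear.

```bash
python3 -c "
from station import *
print(sign_off())"
```

```text
the job is handed in; nothing more can be done
None
```

The stack is built on the catch pan: finest sieve, then the medium, then the coarsest, then the brass lid. Each piece was lowered until it touched at about 5–12 N and was then released. I handed the job in at about 38 s; the sign-off gives no verdict.

**Last checks:**
- **Centring:** each sieve rim measured within about 0.2 mm of the one below it. The lid measured within about 0.3 mm of the coarse sieve's rim.
- **Height:** rims read 113, 141 and 169 mm and the lid disc 173.3 mm. These are about 1 mm under the nominal 114, 142, 170 and 174 mm, which matches the depth camera's steady offset.
- **Level:** the lid disc's slope was below 0.001. A rougher fit on the knob top gave about 0.02, but it had few points at its edge and I relied on the disc.
- **Clearance:** the arm was clear of everything. The petri dish, film tub and vial stood upright where they started, judged by eye in the last pictures. The green sieve and purple lid were not touched.

**One disagreement:** the top and wrist cameras placed the pan about 2 mm apart. I aimed about 1 mm beyond the wrist camera's figure, and the first skirt went in with no measurable side force until its shoulder touched the rim.

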